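# Draw out the griddle's grease tray

## Task

The griddle's grease tray, the wider of its two trays, with the lip along its whole width, needs emptying, but a burger press stands in its way. Slide the press aside along the counter without lifting or tipping it, then hook a fingertip behind the tray's lip (do not pinch the lip or push on its outer face) and draw the tray fully out to its stop, without the tray touching the press. Leave the other tray shut and everything else where it is.

Things in the scene. Friction and masses are not known exactly. Their poses are not given: they have to be found in the camera images.
- griddle: Fixed low steel griddle (sizes in mm), 280 deep (x), 460 wide (y). Origin on the counter under the middle of its front face; x from front to back, y to its left seen from the robot, z up. Plate 105 high; side guards 160 high from x = 87 back. Three knobs (22 across, 86 high) stand 23 out of the front at y = -200, 0, 200. Place and yaw vary; its two trays, at y = +95 and -95, swap at random.
- grease_tray (a joint): How far the grease tray is drawn out, in m: 0 is home, 0.12 is the stop. It starts between 0 and 0.012. It slides level along the griddle's x axis, out towards -x, against a drag of about 3 N, and stays where it is left.
- grease_tray_lip (a point): Middle of the top edge of the grease tray's lip, 65 above the counter; axes as the griddle's. Aluminium trough 150 mm wide. Lip 150 wide, 8 thick (inner face 2 mm from this point, outer 6 mm). Home, the outer face is 66 out from the griddle's face and the trough behind the lip is open from above for 58; floor 33, side walls (3 thick) 48 above the counter, underside 30.
- lip_face: The outer, robot-facing half of the grease tray's lip, 4 thick, 150 wide, 32 high: not to be pressed. Its origin is on the counter level in the plane of the griddle's front face (tray home), at the tray's middle; axes as the griddle's.
- crumb_tray (a joint): How far the other tray, the crumb tray, is drawn out, in m; 0 is home. It starts home and is to stay so.
- crumb_tray_lip (a point): Middle of the top edge of the crumb tray's lip, a short tab 50 mm wide in the middle of that tray's front, 65 mm above the counter; the tray is only 100 mm wide, otherwise as the grease tray. Axes as the griddle's.
- press: Burger press, loose, about 0.65 kg: dark steel slab 85 (x) x 110 (y) x 18 high, with a round wooden bar handle 22 thick, 88 long along its y, its top 65 above the counter. Origin at the centre of its underside. It starts in front of the grease tray, across its way, its y axis roughly along the griddle's y.
- ramekin: White cup, 70 across, 45 high, in front of the griddle nearer the robot. Origin under its centre, as for the following. Leave alone.
- shaker: Glass jar with steel cap, 54 across, 75 high, front right of the griddle. Leave alone.
- squeeze_bottle: Yellow bottle, 66 across, 190 high, right of the griddle. Leave alone.
- work_lamp: Black lamp head, about 80 x 60 x 50, front left of the griddle. Leave alone.
- saucepan: Aluminium pot, 150 across, 90 high, left of the griddle. Leave alone.
- screwdriver: Screwdriver lying on the counter at the robot's left; x axis along it. Leave alone.
- turner: Steel turner 280 long lying on the counter at the robot's right; x axis along it. Leave alone.
Not all that is in view belongs to the job. What is shaped like the press but purple or turquoise is not meant.

How it is judged (in metres and radians):
At the end, for the whole second after the job is handed in: The grease tray is drawn at least 110 of its 120 mm, the crumb tray is home within 10 mm, and the press stands flat and still on the counter, beside or in front of the drawn tray (value of joint grease_tray above 0.11 m and value of joint crumb_tray below 0.01 m and (y of press in the frame of grease_tray_lip above 0.115 m or y of press in the frame of grease_tray_lip below -0.115 m or x of press in the frame of grease_tray_lip below -0.045 m) and height (world z) of press below 0.006 m and angle between press's own z axis and vertical below 0.1 rad and linear speed of press below 0.02 m/s); the robot touches nothing.
It fails at once if the press is lifted or tipped (height (world z) of press above 0.012 m or angle between press's own z axis and vertical above 0.2 rad).
It fails at once if the grease tray touches the press (contact force between press and lip_face above 1 N or contact force between press and grease_tray above 1 N).
It fails at once if the outer face of the grease tray's lip is pressed or the lip pinched (over 3 N) (contact force between the fingers and lip_face above 3 N).
It fails at once if the crumb tray is drawn out (over 10 mm) (value of joint crumb_tray above 0.01 m).
It fails at once if something else on the counter is moved (over 25 mm) (distance of any of ramekin, shaker, squeeze_bottle, work_lamp, saucepan, screwdriver, turner from where it was at the start of the episode above 0.025 m).
It also fails if it takes over 58 s, if anything falls off the work surface, if the arm or the gripper's body presses on something with over 40 N, if the wrist force passes 120 N, or if a joint passes its speed limit or range.

## Robot

A 6-joint arm with a two-finger parallel gripper is mounted at the origin on the work surface. World frame = base frame: x ahead of the robot, y to its left, z up, the work surface at z = 0. Lengths are in m, angles in degrees, forces in N, time in s.
With the tool pointing down it reaches from about 0.325 to 0.775 m from the base axis. Payload 5.5 kg.
Tool frame: the origin (TCP) lies midway between the tips of the shut fingers; the grasp point (between the pads) lies 19 mm behind it (r.grip_point_offset is the distance from the TCP to the grasp point, in m); z points along the fingers, y is the direction in which the jaws open and shut (so a half turn about z gives the same grasp; the last joint's range is limited). The gripper opens to 88 mm and grips with 3 to 60 N. Pads are 20 mm wide; open, the fingers measure 115 mm over their backs; the gripper's body (75 mm by 178 mm) begins 61 mm behind the grasp point.
Start: joints at [-77.905, 5.22, 70.514, -0, 104.267, -3.249], TCP at [0.159, -0.579, 0.223] pointing down, gripper open.
Joint ranges: [-164.24, 164.24], [-49.07, 125.15], [9.68, 141.18], [-86.29, 266.29], [3.28, 154.24], [-151.56, 151.56]. Speed limits (degrees/s): [147.25, 147.25, 172.46, 180, 180, 180].

## Interface

Orientations are given as a 3x3 rotation matrix whose columns are the frame's x, y, z axes.
In Python, from rig import r gives the robot as it stands. The module is installed in compiled form; this text tells all that it offers.
- The arm moves only by the tool jog_arm, never from a script. Its argument "motion" is a list of rows, each a list of 3 entries, a list of its own where there are three numbers: the shift along the tool's x, y, z in mm, then the turn about the tool's z in units of 6 degrees (1.0 is 6 degrees), then the finger opening in mm, from 0 to 87.8. In form: [[[tx, ty, tz], spin, hand], ...]. A call has 1 to 8 rows; each row shifts and turns the pose as measured when the row begins, along the tool's axes as they then stand; what a row does not reach is not made up. A row lasts 1/10 s, in which the tool goes at most 50 mm and 8.59 degrees, less where a joint would pass 70% of its speed; a pose out of reach is approached as far as the arm can. A call with a gripper value outside its range is refused whole. The fingers move at their own pace and stop on an object; the grip force is fixed at half the most. Time passes only in rows, so rows that do not move let the fingers close. It gives the time, the measured TCP pose, the force and the opening at its end, in the units of the state.
- r.sense(): the state, without advancing time (a new reading comes with each control period).
- r.read_camera(name): name is "scene" or "top" or "wrist"; returns the picture (400x640x3 uint8, blue, green, red); there is no depth.
- r.get_calibration(name): a dict with "K" (3x3 intrinsics, pixels), "R" (3x3) and "t" (3): a world point X has camera coordinates R X + t. Camera axes: x right, y down, z forward; pixel columns grow to the right and rows downward; lengths in m; the calibration is good to about 2 mm. A picture is of the moment at which its call begins: read the wrist's pose just before it. get_calibration takes no time and is no camera call; for the wrist camera it gives the pose at the moment of the call.
- r.sign_off(): hands the job in, once; it reports no verdict.
The state is a dict: "clock": time; "joints": joint angles; "qvel": joint speeds; "joint_torque": joint torques, N m; "tcp_pos": TCP position; "ee_rot": TCP orientation; "contact_force": force on the tool from outside, world axes, zero at the start; "ft_torque": the same for the moment, N m; "width": opening from 0.0 (shut) to 1.0 (fully open).
Only numpy, scipy, OpenCV 4.12 (cv2) and the standard library are available. Lean on these libraries where they do the work, as an engineer would, in place of code of your own. Each camera call takes 0.05 s, during which the arm holds its last target. There are 200 camera calls.

## Working session

There is one attempt and no reset: what is moved stays moved. The work goes in short steps, Python scripts to look and compute and a tool call to move; the robot and the scene stay as the last step left them, time stands still between calls to the robot, and variables do not carry over. Pictures are saved under pics/ and viewed, about 8 in all and at most 12, crops included, and the job is handed in when it is done.

Besides the shell and the picture viewer there is one more tool, called after "Call:" as name(argument=value, ...) on one line, values as JSON. jog_arm: Moves the arm, as the interface text tells. Its arguments: {"type":"object","properties":{"motion":{"type":"array"}},"required":["motion"]}

```bash
mkdir -p pics; cat > h.py <<'E'
import numpy as np, cv2
from rig import r
def ray(cal,u,v,z):
    K,R,t=(np.array(cal[k],float) for k in("K","R","t")); t=t.ravel()
    d=R.T@np.linalg.inv(K)@[u,v,1]; c=-R.T@t
    return c+d*(z-c[2])/d[2]
def proj(cal,X):
    K,R,t=(np.array(cal[k],float) for k in("K","R","t"))
    p=K@(R@np.array(X,float)+t.ravel()); return p[:2]/p[2]
E
python3 - <<'E'
from h import *
for n in("scene","top"):
    im=r.read_camera(n); cv2.imwrite(f"pics/{n}0.png",im); c=r.get_calibration(n)
    print(n,-np.array(c["R"]).T@np.array(c["t"]).ravel(), np.array(c["K"])[0])
s=r.sense();print(s)
E
```

```text
scene [ 1.24245232 -0.7959757   0.87865953] [469.73369273   0.         327.46152401]
top [ 0.35108613 -0.01745727  1.52140863] [466.3426649    0.         326.69819143]
{'clock': 0.1, 'joints': array([-7.79060223e+01,  5.25882866e+00,  7.05739451e+01, -1.43593009e-03,
        1.04266379e+02, -3.24801450e+00]), 'qvel': array([ 0.00563754, -0.12544074, -0.21093883, -0.10102312, -0.14593478,
       -0.03392943]), 'joint_torque': array([ 2.78638079e-03, -4.47858381e+01, -4.07569170e+01,  7.00968015e-02,
        2.84308149e-02, -1.18113771e-04]), 'tcp_pos': array([ 0.15869014, -0.57836474,  0.22162979]), 'ee_rot': array([[ 9.64365409e-01,  2.64573635e-01, -3.86324308e-04],
       [ 2.64573907e-01, -9.64363936e-01,  1.68703814e-03],
       [ 7.37885834e-05, -1.72913256e-03, -9.99998502e-01]]), 'contact_force': array([0.63097615, 0.25874411, 0.58873703]), 'ft_torque': array([ 0.0338908 , -0.00518577,  0.00492526]), 'width': 1.0002762140760122}
```

View pics/top0.png

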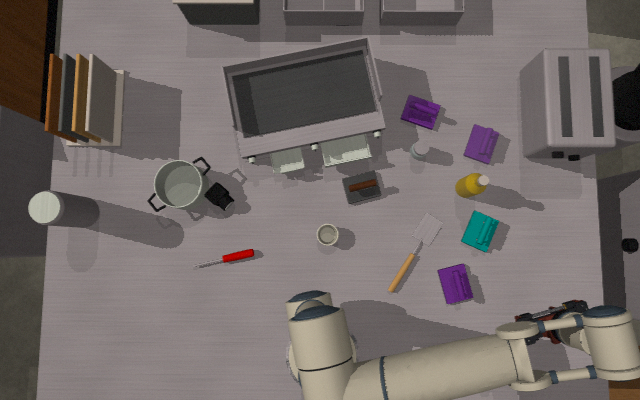

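View pics/scene0.png

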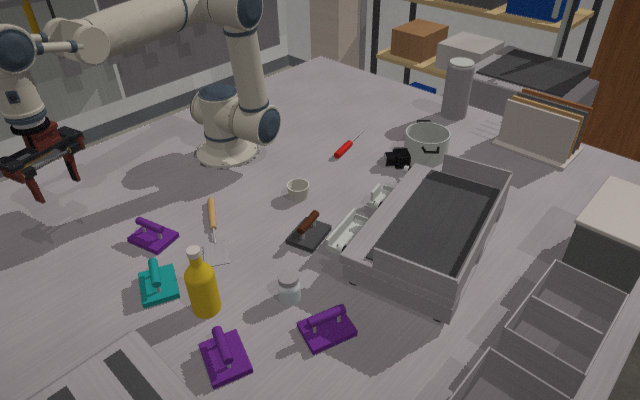

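The top view shows the dark press with the wooden handle at (362,186), in front of the wide tray at (346,150). The short-tab tray is at (288,160). The purple pieces at (420,112), (481,143) and (455,284) and the turquoise one at (480,231) are decoys by colour. The dark one fits, and I'll confirm it in an enlarged crop.

```bash
python3 - <<'E'
from h import *
im=cv2.imread("pics/top0.png"); c=im[115:250,230:410]
cv2.imwrite("pics/crop1.png",cv2.resize(c,None,fx=4.4,fy=4.4,interpolation=cv2.INTER_CUBIC))
im=cv2.imread("pics/scene0.png"); c=im[170:265,270:410]
cv2.imwrite("pics/crop2.png",cv2.resize(c,None,fx=5.5,fy=5.5,interpolation=cv2.INTER_CUBIC))
E
```

```text
(no output)
```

View pics/crop1.png

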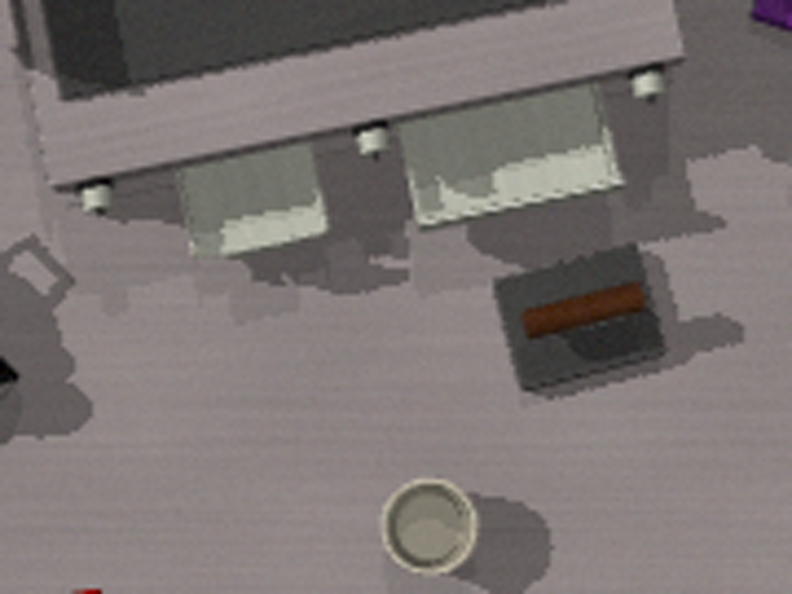

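View pics/crop2.png

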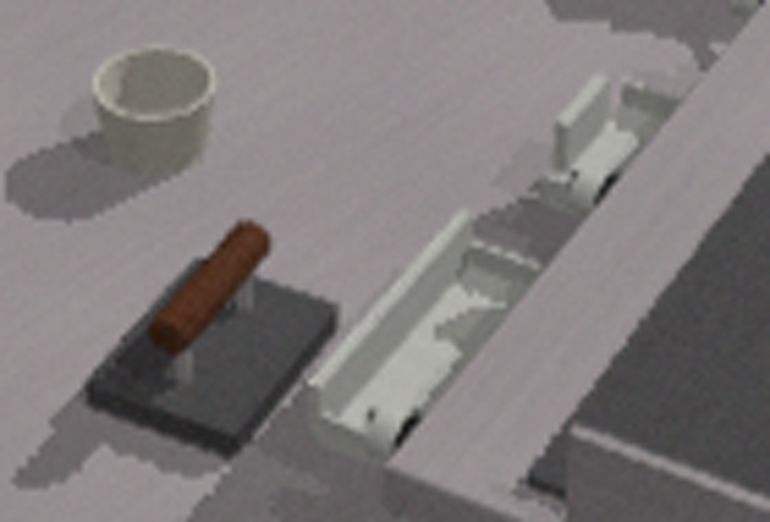

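The crops confirm it. The press has a brown bar on a dark slab, and the grease tray with the full-width lip is the right-hand one, next to the right knob. Next I'll measure.

```bash
cat >> h.py <<'E'
def tri(p1,p2,n1="top",n2="scene"):
    c1,c2=r.get_calibration(n1),r.get_calibration(n2)
    P=[np.array(c["K"])@np.c_[np.array(c["R"]),np.array(c["t"]).ravel()] for c in(c1,c2)]
    X=cv2.triangulatePoints(P[0],P[1],np.array(p1,float),np.array(p2,float)).ravel(); return X[:3]/X[3]
E
python3 - <<'E'
from h import *
np.set_printoptions(precision=4,suppress=True)
T=lambda u,v:(u/4.4+230,v/4.4+115); S=lambda u,v:(u/5.5+270,v/5.5+170)
ct,cs=r.get_calibration("top"),r.get_calibration("scene")
L=ray(ct,*T(52,186),.105);Rr=ray(ct,*T(683,58),.105); print("front",L,Rr,np.linalg.norm(L-Rr))
ey=(L-Rr)/np.linalg.norm(L-Rr); ex=np.array([ey[1],-ey[0],0]); o=(L+Rr)/2; o[2]=0
print("yaw",np.degrees(np.arctan2(ex[1],ex[0])),"o",o)
G=lambda X:np.array([(X-o)@ex,(X-o)@ey,X[2]])*1000
for n,a,b in[("lipL",(418,226),(462,213)),("lipR",(622,186),(313,385)),("hL",(525,325),(252,237)),("hR",(643,297),(168,335)),("slabFR",(638,243),(335,308))]:
    X=tri(T(*a),S(*b)); print(n,X,"G",G(X))
for n,p,z in[("lipL",(418,226),.065),("lipR",(622,186),.065),("hL",(525,318),.054),("hR",(643,296),.054),("sl",(496,281),.018),("sr",(638,244),.018),("nr",(664,350),.018),("nl",(524,388),.018),("ram",(430,525),.045)]:
    X=ray(ct,*T(*p),z); print(n,X,G(X))
for n,u,v in[("shaker",420,150)]:
    X=ray(ct,u,v,.075);print(n,X,G(X))
E
```

```text
front [0.6128 0.2504 0.105 ] [ 0.7057 -0.1923  0.105 ] 0.45224775936573214
yaw 11.846254309174718 o [0.6592 0.029  0.    ]
lipL [ 0.5942 -0.0045  0.0592] G [-70.5665 -19.4833  59.2131]
lipR [ 0.6249 -0.1505  0.0596] G [ -70.4479 -168.6941   59.5525]
hL [ 0.5227 -0.0825  0.0517] G [-156.493   -81.177    51.7034]
hR [ 0.5445 -0.1661  0.0532] G [-152.3034 -167.4074   53.1534]
slabFR [ 0.5981 -0.1422  0.0841] G [ -95.0007 -155.0243   84.1278]
lipL [ 0.5919 -0.0058  0.065 ] [-73.0316 -20.292   65.    ]
lipR [ 0.6215 -0.1524  0.065 ] [ -74.1634 -169.8928   65.    ]
hL [ 0.527 -0.083  0.054] [-152.4646  -82.5586   54.    ]
hR [ 0.5432 -0.1681  0.054 ] [-154.0084 -169.1359   54.    ]
sl [ 0.5588 -0.0633  0.018 ] [-117.2955  -69.7151   18.    ]
sr [ 0.5867 -0.1684  0.018 ] [-111.4727 -178.3421   18.    ]
nr [ 0.5079 -0.187   0.018 ] [-192.4496 -180.3433   18.    ]
nl [ 0.4795 -0.0839  0.018 ] [-199.1245  -73.6001   18.    ]
ram [ 0.3784 -0.0152  0.045 ] [-283.9709   14.3767   45.    ]
shaker [ 0.6434 -0.3047  0.075 ] [ -84.0363 -323.4016   75.    ]
```

```bash
cat >> h.py <<'E'
def plan(target,yaw_t,n,hand,nspin=None):
    """print n rows from the present pose to world target with tool-x yaw yaw_t (deg), tool down"""
    s=r.sense(); p=s["tcp_pos"]; Re=s["ee_rot"]; yaw=np.degrees(np.arctan2(Re[1,0],Re[0,0]))
    dy=(yaw_t-yaw+180)%360-180; d=(np.array(target)-p)/n*1000
    print("from",p.round(4),"yaw",yaw.round(2),"tilt",Re[:,2].round(4))
    for k in range(n):
        a=np.radians(yaw+dy*k/n); c,q=np.cos(a),np.sin(a)
        print([[round(d[0]*c+d[1]*q,1),round(d[0]*q-d[1]*c,1),round(-d[2],1)],round(-dy/n/6,2),hand])
E
python3 -c "
from h import *
plan((.533,-.1257,.23),104,14,80)"
```

```text
from [ 0.1587 -0.5784  0.2216] yaw 15.34 tilt [-4.0e-04  1.7e-03 -1.0e+00]
[[np.float64(34.3), np.float64(-24.1), np.float64(-0.6)], np.float64(-1.06), 80]
[[np.float64(36.8), np.float64(-20.2), np.float64(-0.6)], np.float64(-1.06), 80]
[[np.float64(38.8), np.float64(-16.0), np.float64(-0.6)], np.float64(-1.06), 80]
[[np.float64(40.3), np.float64(-11.6), np.float64(-0.6)], np.float64(-1.06), 80]
[[np.float64(41.4), np.float64(-7.1), np.float64(-0.6)], np.float64(-1.06), 80]
[[np.float64(41.9), np.float64(-2.5), np.float64(-0.6)], np.float64(-1.06), 80]
[[np.float64(41.9), np.float64(2.1), np.float64(-0.6)], np.float64(-1.06), 80]
[[np.float64(41.4), np.float64(6.8), np.float64(-0.6)], np.float64(-1.06), 80]
[[np.float64(40.4), np.float64(11.3), np.float64(-0.6)], np.float64(-1.06), 80]
[[np.float64(38.9), np.float64(15.7), np.float64(-0.6)], np.float64(-1.06), 80]
[[np.float64(37.0), np.float64(19.9), np.float64(-0.6)], np.float64(-1.06), 80]
[[np.float64(34.5), np.float64(23.8), np.float64(-0.6)], np.float64(-1.06), 80]
[[np.float64(31.7), np.float64(27.5), np.float64(-0.6)], np.float64(-1.06), 80]
[[np.float64(28.5), np.float64(30.8), np.float64(-0.6)], np.float64(-1.06), 80]
```

Call:
jog_arm(motion=[[[34,-24,-5],-1.06,87],[[37,-20,-5],-1.06,87],[[39,-16,-5],-1.06,87],[[40,-12,-5],-1.06,87],[[41,-7,-5],-1.06,87],[[42,-2,-5],-1.06,87],[[42,2,-5],-1.06,87],[[41,7,-5],-1.06,87]])

```text
clock: 0.9
tcp_pos: [0.3717, -0.3108, 0.2562]
ee_rot: [[0.381, 0.925, -0.006], [0.925, -0.381, 0.012], [0.009, -0.01, -1.0]]
contact_force: [0.9, 0.2, 0.7]
width: 0.99
```

```bash
python3 -c "
from h import *
plan((.533,-.1257,.22),104,7,80)" | sed 's/np.float64//g'
```

```text
from [ 0.3717 -0.3108  0.2562] yaw 67.61 tilt [-0.0059  0.0125 -0.9999]
[[(33.2), (11.2), (5.2)], (-0.87), 80]
[[(32.1), (14.2), (5.2)], (-0.87), 80]
[[(30.6), (17.0), (5.2)], (-0.87), 80]
[[(29.0), (19.7), (5.2)], (-0.87), 80]
[[(27.1), (22.3), (5.2)], (-0.87), 80]
[[(24.9), (24.7), (5.2)], (-0.87), 80]
[[(22.6), (26.8), (5.2)], (-0.87), 80]
```

Call:
jog_arm(motion=[[[33,11,5],-0.87,80],[[32,14,5],-0.87,80],[[31,17,5],-0.87,80],[[29,20,5],-0.87,80],[[27,22,5],-0.87,80],[[25,25,5],-0.87,80],[[23,27,5],-0.87,80],[[0,0,0],0,80]])

```text
clock: 1.7
tcp_pos: [0.5366, -0.1088, 0.2188]
ee_rot: [[-0.279, 0.96, -0.009], [0.96, 0.28, 0.014], [0.016, -0.005, -1.0]]
contact_force: [-0.8, -0.6, -1.0]
width: 0.908
```

```bash
python3 - <<'E'
from h import *
c=r.get_calibration("wrist"); im=r.read_camera("wrist"); cv2.imwrite("pics/w1.png",im)
np.savez("w1.npz",**{k:np.array(c[k]) for k in c})
s=r.sense();print(s["tcp_pos"],s["ee_rot"])
print([proj(c,X).round() for X in [(.527,-.083,.054),(.543,-.168,.054),(.592,-.006,.065),(.6215,-.152,.065)]])
E
```

```text
[ 0.53577631 -0.11028933  0.2193471 ] [[-0.27619074  0.96106167 -0.00889629]
 [ 0.96099359  0.27628708  0.0125207 ]
 [ 0.01449109 -0.00509118 -0.99988204]]
[array([316., 149.]), array([308., 234.]), array([413.,  87.]), array([389., 245.])]
```

View pics/w1.png

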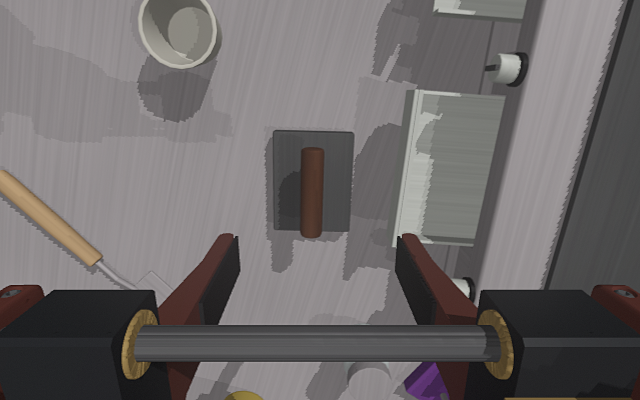

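The wrist view shows the handle running from (313,148) to (311,238), lying along the tool x axis. The lip's outer top edge runs from (414,90) to (394,246).

```bash
python3 - <<'E'
from h import *
c=dict(np.load("w1.npz"))
for n,p,z in[("h1",(312.5,148),.06),("h2",(311,238),.06),("sl",(274,130),.018),("sr",(353,132),.018),("br",(350,231),.018),("bl",(275,230),.018),("lipL",(415,90),.065),("lipR",(394,247),.065),("ilipL",(422,91),.065),("trayR back",(473,245),.048)]:
    print(n,ray(c,*p,z).round(4))
ct,cw=r.get_calibration("top"),c
P=[np.array(k["K"])@np.c_[np.array(k["R"]),np.array(k["t"]).ravel()] for k in(ct,cw)]
T=lambda u,v:(u/4.4+230,v/4.4+115)
for a,b in[((525,322),(312.5,148)),((643,297),(311,238)),((418,226),(414,90)),((622,186),(394,246))]:
    X=cv2.triangulatePoints(P[0],P[1],np.array(T(*a)),np.array(b,float)).ravel();print("tri",(X[:3]/X[3]).round(4))
plan((.5335,-.1255,.10),104,6,80)
E
```

```text
h1 [ 0.5232 -0.0817  0.06  ]
h2 [ 0.5465 -0.1684  0.06  ]
sl [ 0.4813 -0.0814  0.018 ]
sr [ 0.5598 -0.0606  0.018 ]
br [ 0.5902 -0.1658  0.018 ]
bl [ 0.5095 -0.1881  0.018 ]
lipL [ 0.5945 -0.0076  0.065 ]
lipR [ 0.6272 -0.1525  0.065 ]
ilipL [ 0.6006 -0.0067  0.065 ]
trayR back [ 0.7109 -0.1339  0.048 ]
tri [ 0.5238 -0.0828  0.0547]
tri [ 0.5434 -0.1676  0.0607]
tri [ 0.5928 -0.0065  0.0635]
tri [ 0.6221 -0.151   0.0704]
from [ 0.5358 -0.1103  0.2193] yaw 106.03 tilt [-0.0089  0.0125 -0.9999]
[[np.float64(-2.3), np.float64(-1.1), np.float64(19.9)], np.float64(0.06), 80]
[[np.float64(-2.3), np.float64(-1.1), np.float64(19.9)], np.float64(0.06), 80]
[[np.float64(-2.3), np.float64(-1.0), np.float64(19.9)], np.float64(0.06), 80]
[[np.float64(-2.4), np.float64(-1.0), np.float64(19.9)], np.float64(0.06), 80]
[[np.float64(-2.4), np.float64(-1.0), np.float64(19.9)], np.float64(0.06), 80]
[[np.float64(-2.4), np.float64(-1.0), np.float64(19.9)], np.float64(0.06), 80]
```

Call:
jog_arm(motion=[[[-3,-1,20],0.1,60],[[-3,-1,25],0.1,60],[[-3,-1,25],0,60],[[-3,-1,25],0,60],[[-2,0,25],0,60],[[0,0,20],0,60],[[0,0,20],0,60],[[0,0,5],0,60]])

```text
clock: 2.55
tcp_pos: [0.5298, -0.1326, 0.0513]
ee_rot: [[-0.237, 0.972, -0.007], [0.971, 0.237, 0.007], [0.009, -0.005, -1.0]]
contact_force: [-0.7, -0.1, -1.0]
width: 0.68
```

```bash
python3 -c "
from h import *
plan((.535,-.125,.037),105,2,60)" | sed 's/np.float64//g'
```

```text
from [ 0.5298 -0.1326  0.0513] yaw 103.71 tilt [-0.007   0.0071 -1.    ]
[[(3.1), (3.4), (7.1)], (-0.11), 60]
[[(3.0), (3.4), (7.1)], (-0.11), 60]
```

Call:
jog_arm(motion=[[[3,3,8],-0.1,60],[[3,3,5],-0.1,60],[[0,0,0],0,40],[[0,0,0],0,28],[[0,0,0],0,28]])

```text
clock: 3.05
tcp_pos: [0.5351, -0.1266, 0.0405]
ee_rot: [[-0.256, 0.967, -0.004], [0.967, 0.256, 0.006], [0.006, -0.002, -1.0]]
contact_force: [0.0, -0.5, -0.7]
width: 0.448
```

```bash
python3 -c "
from h import *
plan((.535,-.125,.037),105,1,28)" | sed 's/np.float64//g'
```

```text
from [ 0.5351 -0.1266  0.0405] yaw 104.82 tilt [-0.0036  0.0055 -1.    ]
[[(1.6), (0.4), (3.5)], (-0.03), 28]
```

Call:
jog_arm(motion=[[[1,0,3],0,21],[[0,0,0],0,18],[[0,0,0],0,15],[[0,0,0],0,15]])

```text
clock: 3.45
tcp_pos: [0.5355, -0.1258, 0.0387]
ee_rot: [[-0.256, 0.967, -0.001], [0.967, 0.256, 0.005], [0.005, -0.0, -1.0]]
contact_force: [-0.5, 1.2, -0.6]
width: 0.244
```

```bash
python3 -c "
from h import *
g=np.radians(12.); ex=np.array([np.cos(g),np.sin(g)]); ey=np.array([-ex[1],ex[0]])
p=r.sense()['tcp_pos']; t=p[:2]-.035*ex-.120*ey; print(t, r.sense()['joints'])
plan((*t,p[2]),104,8,15)" | sed 's/np.float64//g'
```

```text
[ 0.52620738 -0.25045561] [-16.907836     0.16186219  94.47408654   0.2263708   85.52163846
 -31.75035429]
from [ 0.5355 -0.1258  0.0387] yaw 104.82 tilt [-0.0015  0.0046 -1.    ]
[[(-14.8), (-5.1), (-0.0)], (0.02), 15]
[[(-14.8), (-5.1), (-0.0)], (0.02), 15]
[[(-14.8), (-5.1), (-0.0)], (0.02), 15]
[[(-14.8), (-5.0), (-0.0)], (0.02), 15]
[[(-14.8), (-5.0), (-0.0)], (0.02), 15]
[[(-14.8), (-5.0), (-0.0)], (0.02), 15]
[[(-14.8), (-4.9), (-0.0)], (0.02), 15]
[[(-14.8), (-4.9), (-0.0)], (0.02), 15]
```

Call:
jog_arm(motion=[[[-5,-5,0],0,15],[[-12,-7,0],0,15],[[-14,-6,0],0,15]])

```text
clock: 3.75
tcp_pos: [0.5266, -0.1576, 0.0387]
ee_rot: [[-0.26, 0.966, 0.0], [0.965, 0.26, 0.01], [0.01, 0.003, -1.0]]
contact_force: [0.8, 4.8, 0.7]
width: 0.242
```

Call:
jog_arm(motion=[[[-15,-4,0],0,15],[[-16,-4,0],0,15],[[-16,-4,0],0,15],[[-16,-4,0],0,15]])

```text
clock: 4.15
tcp_pos: [0.5264, -0.2241, 0.0387]
ee_rot: [[-0.262, 0.965, -0.0], [0.965, 0.262, 0.016], [0.016, 0.004, -1.0]]
contact_force: [0.6, 5.4, 2.2]
width: 0.244
```

```bash
python3 -c "
from h import *
plan((.526,-.250,.0387),104,2,15)" | sed 's/np.float64//g'
```

```text
from [ 0.5264 -0.2241  0.0387] yaw 105.19 tilt [-3.000e-04  1.620e-02 -9.999e-01]
[[(-12.4), (-3.6), (0.0)], (0.1), 15]
[[(-12.5), (-3.4), (0.0)], (0.1), 15]
```

Then release, with the fingers opened after a still row.

Call:
jog_arm(motion=[[[-14,-4,0],0,15],[[-14,-4,0],0,15],[[0,0,0],0,15],[[0,0,0],0,30],[[0,0,0],0,45],[[0,0,0],0,45]])

```text
clock: 4.75
tcp_pos: [0.5242, -0.2589, 0.0384]
ee_rot: [[-0.258, 0.966, -0.001], [0.966, 0.258, 0.015], [0.015, 0.003, -1.0]]
contact_force: [-0.4, 0.2, -0.5]
width: 0.476
```

Call:
jog_arm(motion=[[[0,0,-20],0,45],[[0,0,-40],0,45],[[0,0,-40],0,45],[[0,0,-40],0,30],[[0,0,-10],0,0]])

```text
clock: 5.25
tcp_pos: [0.5224, -0.258, 0.1888]
ee_rot: [[-0.261, 0.965, -0.01], [0.965, 0.261, 0.019], [0.021, -0.005, -1.0]]
contact_force: [0.9, 0.3, 0.1]
width: 0.366
```

```bash
python3 - <<'E'
from h import *
im=r.read_camera("top")
cv2.imwrite("pics/top1.png",cv2.resize(im[100:250,230:450],None,fx=3.6,fy=3.6,interpolation=cv2.INTER_CUBIC))
# target: behind lip middle; lip outer mid measured (.609,-.080)
g=np.radians(12.); ex=np.array([np.cos(g),np.sin(g)])
t=np.array([.609,-.080])+ex*.036; print(t)
plan((*t,.13),12,12,0)
E
```

```text
[ 0.64421331 -0.07251518]
from [ 0.5224 -0.258   0.1884] yaw 105.11 tilt [-0.0103  0.019  -0.9998]
[[np.float64(12.3), np.float64(13.8), np.float64(4.9)], np.float64(1.29), 0]
[[np.float64(14.0), np.float64(12.0), np.float64(4.9)], np.float64(1.29), 0]
[[np.float64(15.5), np.float64(10.0), np.float64(4.9)], np.float64(1.29), 0]
[[np.float64(16.7), np.float64(7.9), np.float64(4.9)], np.float64(1.29), 0]
[[np.float64(17.6), np.float64(5.5), np.float64(4.9)], np.float64(1.29), 0]
[[np.float64(18.2), np.float64(3.1), np.float64(4.9)], np.float64(1.29), 0]
[[np.float64(18.5), np.float64(0.6), np.float64(4.9)], np.float64(1.29), 0]
[[np.float64(18.4), np.float64(-1.9), np.float64(4.9)], np.float64(1.29), 0]
[[np.float64(18.0), np.float64(-4.4), np.float64(4.9)], np.float64(1.29), 0]
[[np.float64(17.2), np.float64(-6.8), np.float64(4.9)], np.float64(1.29), 0]
[[np.float64(16.1), np.float64(-9.0), np.float64(4.9)], np.float64(1.29), 0]
[[np.float64(14.8), np.float64(-11.1), np.float64(4.9)], np.float64(1.29), 0]
```

View pics/top1.png

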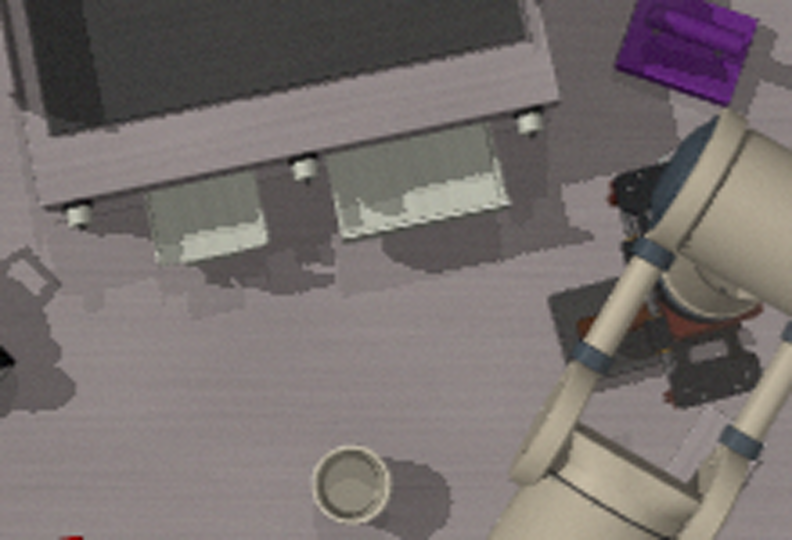

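Call:
jog_arm(motion=[[[12,14,2],1.3,0],[[14,12,2],1.3,0],[[16,10,2],1.3,0],[[17,8,2],1.3,0],[[18,6,2],1.3,0],[[18,3,2],1.3,0],[[18,1,2],1.3,0],[[18,-2,2],1.3,0]])

```text
clock: 6.1
tcp_pos: [0.6043, -0.1303, 0.1577]
ee_rot: [[0.763, 0.645, -0.027], [0.646, -0.763, 0.023], [-0.006, -0.035, -0.999]]
contact_force: [1.0, 0.6, 1.0]
width: 0.007
```

```bash
python3 - <<'E'
from h import *
plan((.644,-.0725,.165),12,6,0)
c=r.get_calibration("wrist"); C=-np.array(c["R"]).T@np.array(c["t"]).ravel(); s=r.sense(); print("cam in tool",s["ee_rot"].T@(C-s["tcp_pos"]), np.array(c["R"])[2])
E
```

```text
from [ 0.6043 -0.1303  0.1577] yaw 40.23 tilt [-0.0273  0.0232 -0.9994]
[[np.float64(11.3), np.float64(-3.1), np.float64(-1.2)], np.float64(0.78), 0]
[[np.float64(11.0), np.float64(-4.0), np.float64(-1.2)], np.float64(0.78), 0]
[[np.float64(10.6), np.float64(-4.9), np.float64(-1.2)], np.float64(0.78), 0]
[[np.float64(10.2), np.float64(-5.7), np.float64(-1.2)], np.float64(0.78), 0]
[[np.float64(9.7), np.float64(-6.6), np.float64(-1.2)], np.float64(0.78), 0]
[[np.float64(9.1), np.float64(-7.3), np.float64(-1.2)], np.float64(0.78), 0]
cam in tool [ 0.08154443 -0.00030044 -0.16201924] [-0.25253453 -0.16833593 -0.95283227]
```

Call:
jog_arm(motion=[[[11,-3,-1],0.78,0],[[11,-4,-1],0.78,0],[[11,-5,-1],0.78,0],[[10,-6,-1],0.78,0],[[10,-7,-1],0.78,0],[[9,-7,-1],0.78,0],[[0,0,0],0,0]])

```text
clock: 6.8
tcp_pos: [0.6413, -0.0645, 0.1444]
ee_rot: [[0.98, 0.192, -0.052], [0.193, -0.981, 0.028], [-0.045, -0.037, -0.998]]
contact_force: [-0.5, -0.1, 0.8]
width: 0.008
```

```bash
python3 - <<'E'
from h import *
c=r.get_calibration("wrist"); im=r.read_camera("wrist"); cv2.imwrite("pics/w2.png",im)
np.savez("w2.npz",**{k:np.array(c[k]) for k in c})
plan((.644,-.0725,.13),12,1,0)
E
```

```text
from [ 0.6408 -0.0651  0.144 ] yaw 11.25 tilt [-0.0528  0.0278 -0.9982]
[[np.float64(1.7), np.float64(7.9), np.float64(14.0)], np.float64(-0.13), 0]
```

View pics/w2.png

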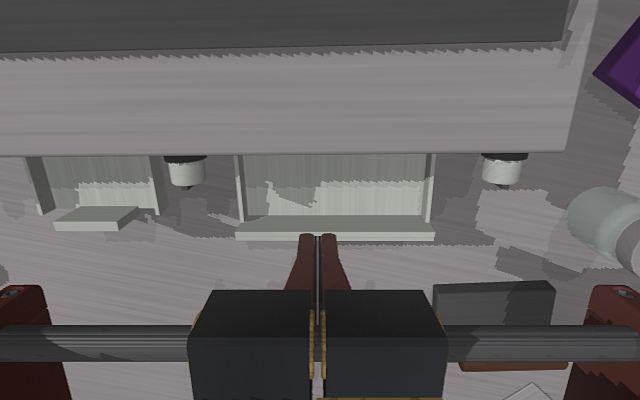

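The wrist view shows the fingertips at (318,235). The lip's inner face is at rows 216–234, and its top face is at rows 234–240, from column 236 to 435. The plate edge is at row ~154.

```bash
python3 - <<'E'
from h import *
c=dict(np.load("w2.npz"))
A=ray(c,0,157.5,.105);B=ray(c,565,152,.105); e=(A-B)/np.linalg.norm(A-B); yaw=np.degrees(np.arctan2(-e[0],e[1])); print("front",A,B,"yaw",yaw)
il,ir=ray(c,236,233.5,.065),ray(c,435,233.5,.065); ol,o2=ray(c,236,240.5,.065),ray(c,435,240.5,.065)
print("inner",il,ir,"outer",ol,o2,np.degrees(np.arctan2(-(il-ir)[0],(il-ir)[1])), np.linalg.norm(il-ir))
ex=np.array([e[1],-e[0],0]); mid=(il+ir)/2; print("inner mid",mid,"dist to front",(A-mid)@ex,"thick",(il-ol)@ex)
p=r.sense()["tcp_pos"]; print("tcp past inner",(p-mid)@ex,(p-mid)@e)
t=mid+ex*.027; t[2]=.05;print(t); plan(t,yaw,4,0)
E
```

```text
front [0.64214175 0.13109001 0.105     ] [ 0.7111324  -0.19014821  0.105     ] yaw 12.120997221472779
inner [ 0.59997973 -0.0063775   0.065     ] [ 0.63123671 -0.15194726  0.065     ] outer [ 0.59406465 -0.00704999  0.065     ] [ 0.62569821 -0.15368995  0.065     ] 12.118636769991443 0.14888772211498555
inner mid [ 0.61560822 -0.07916238  0.065     ] dist to front 0.07009013686976491 thick 0.0059244218765088135
tcp past inner 0.02757499299505573 0.008460911324264318
[ 0.64200629 -0.07349301  0.05      ]
from [ 0.6408 -0.0651  0.144 ] yaw 11.25 tilt [-0.0528  0.0278 -0.9982]
[[np.float64(-0.1), np.float64(2.1), np.float64(23.5)], np.float64(-0.04), 0]
[[np.float64(-0.1), np.float64(2.1), np.float64(23.5)], np.float64(-0.04), 0]
[[np.float64(-0.1), np.float64(2.1), np.float64(23.5)], np.float64(-0.04), 0]
[[np.float64(-0.1), np.float64(2.1), np.float64(23.5)], np.float64(-0.04), 0]
```

Call:
jog_arm(motion=[[[1.5,3,24],-0.1,0],[[1.5,3,24],0,0],[[1.5,3,24],0,0],[[1,1,12],0,0],[[0,0,0],0,0]])

```text
clock: 7.35
tcp_pos: [0.6408, -0.0735, 0.0531]
ee_rot: [[0.975, 0.214, -0.057], [0.215, -0.976, 0.027], [-0.05, -0.039, -0.998]]
contact_force: [-0.6, -0.5, 0.8]
width: 0.002
```

```bash
python3 -c "
from h import *
plan((.642,-.0735,.046),12.1,1,0);print(r.sense()['contact_force'])"
```

```text
from [ 0.6408 -0.0735  0.0531] yaw 12.45 tilt [-0.0572  0.027  -0.998 ]
[[np.float64(1.1), np.float64(0.3), np.float64(7.1)], np.float64(0.06), 0]
[-0.57380783 -0.463977    0.78574018]
```

Call:
jog_arm(motion=[[[0.5,0,8],0,0],[[0,0,3],0,0],[[-8,0,0.5],0,0],[[-8,0,0.5],0,0],[[-8,0,0.5],0,0]])

```text
clock: 7.85
tcp_pos: [0.6183, -0.0785, 0.0441]
ee_rot: [[0.975, 0.216, -0.05], [0.217, -0.976, 0.027], [-0.043, -0.037, -0.998]]
contact_force: [3.7, 1.1, -2.3]
width: 0.002
```

Call:
jog_arm(motion=[[[-12,0,0.5],0,0],[[-12,0,0.5],0,0],[[-12,0,0.5],0,0],[[-12,0,0.5],0,0],[[-12,0,0.5],0,0]])

```text
clock: 8.35
tcp_pos: [0.5594, -0.0912, 0.0465]
ee_rot: [[0.975, 0.218, -0.037], [0.219, -0.975, 0.027], [-0.03, -0.035, -0.999]]
contact_force: [4.0, 1.4, -3.6]
width: 0.006
```

Call:
jog_arm(motion=[[[-12,0,0.8],0,0],[[-12,0,0.8],0,0],[[-8,0,0.5],0,0],[[-4,0,0.3],0,0]])

```text
clock: 8.75
tcp_pos: [0.5229, -0.099, 0.0472]
ee_rot: [[0.976, 0.218, -0.029], [0.219, -0.975, 0.028], [-0.022, -0.033, -0.999]]
contact_force: [2.2, 1.5, -2.4]
width: -0.002
```

Call:
jog_arm(motion=[[[-4,0,0.2],0,0],[[-4,0,0.2],0,0]])

```text
clock: 8.95
tcp_pos: [0.5194, -0.0998, 0.0476]
ee_rot: [[0.976, 0.219, -0.015], [0.219, -0.975, 0.029], [-0.009, -0.032, -0.999]]
contact_force: [26.9, 5.5, -17.0]
width: 0.005
```

The force rose to 27 N at about the expected place, so the tray is at its stop. Now I'll ease off and lift out.

Call:
jog_arm(motion=[[[6,0,0],0,0],[[6,0,0],0,0],[[4,0,-10],0,0],[[2,0,-30],0,0],[[0,0,-40],0,0],[[0,0,-40],0,0],[[0,0,-40],0,0],[[0,0,0],0,0]])

```text
clock: 9.75
tcp_pos: [0.5383, -0.1008, 0.2158]
ee_rot: [[0.976, 0.218, -0.025], [0.219, -0.975, 0.028], [-0.018, -0.032, -0.999]]
contact_force: [0.6, -0.5, 0.7]
width: 0.002
```

```bash
python3 - <<'E'
from h import *
c=r.get_calibration("wrist");w=r.read_camera("wrist");im=r.read_camera("top");sc=r.read_camera("scene")
a=cv2.resize(sc[150:320,250:450],(400,340)); b=cv2.resize(im[110:250,230:450],(540,340)); 
cv2.imwrite("pics/w3.png",w); cv2.imwrite("pics/end.png",np.vstack([cv2.resize(np.hstack([a,b]),(790,286)),cv2.resize(w,(790,300))[:,:]]))
np.savez("w3.npz",**{k:np.array(c[k]) for k in c})
E
```

```text
(no output)
```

View pics/end.png

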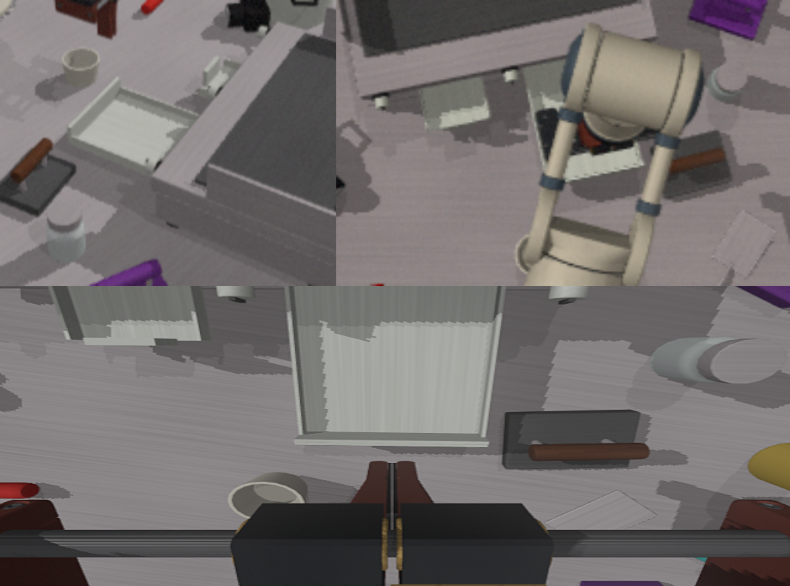

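The tray is out, and the press stands flat to its right with a clear gap (slab edge at column 503, lip end at 489). A final numeric check, then I'll hand in.

```bash
python3 - <<'E'
from h import *
c=dict(np.load("w3.npz")); f=lambda u,v,z:ray(c,u*640/790,(v-286)*4/3,z)
g=np.radians(12.1); ex=np.array([np.cos(g),np.sin(g),0]); ey=np.array([-ex[1],ex[0],0])
il,ir=f(295,440,.065),f(489,441,.065); A=np.array([.6421,.1311,0]); mid=(il+ir)/2
print("inner lip to front mm",(A-mid)@ex*1000,"-> drawn",(A-mid)@ex*1000-58)
P=(f(503,412,.018)+f(638,410,.018)+f(642,465,.018)+f(504,468,.018))/4
print("press rel lip",(P-mid)@ex,(P-mid)@ey)
print(r.sense()["contact_force"]); r.sign_off()
E
```

```text
inner lip to front mm 180.22573287263648 -> drawn 122.22573287263648
press rel lip -0.012808253846161691 -0.15489580399403646
[ 0.01821949 -0.24042393 -0.37043613]
the job is handed in; nothing more can be done
```

The grease tray is drawn out to its stop and the job is handed in, at about 10 s of the 58 s allowed. I gripped the press by its handle and slid it about 130 mm to the right along the counter, at constant height. I then hooked the shut fingertips behind the tray's lip, pulled until the force rose to about 27 N at the stop, eased off and lifted clear.

- **Grease tray:** my last picture puts it about 122 mm out. The stop is at 120 mm, so this agrees to within measurement error.
- **Press:** it stands flat, centred about 155 mm to the right of the lip's middle, with a visible gap to the tray.
- **Crumb tray and other objects:** by eye, the crumb tray still looks home and the ramekin, shaker and turner look undisturbed. I did not measure these, and the squeeze bottle, work lamp, saucepan and screwdriver were not checked closely.
- **Robot:** the contact force was near zero at hand-in.

The heights I triangulated from two views were up to about 6 mm off the stated ones for the lip and handle. One slab corner came out wrong, at 84 mm instead of 18 mm, so I did not use it. The remaining measurements agreed well enough to act on.

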